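Third hand: press a wooden bracket against a sprung craft panel

TASK

Pick up the larger of the two T-shaped wooden brackets by its rib (the wood is soft: grip lightly, under about 30 N), hold it upright in the air with its flat back over the two pilot holes of the panel in the sprung stand, centred on them, and press it flush and square against the panel with a steady push of about 10 N, never pushing the panel right back to its stop. Finish while still holding and pressing it there, clear of the table, so that I can drive the screws; leave the small bracket, the glue bottle and the paint jar where they stand.

Things in the scene. Friction and masses are not known exactly. Their poses are not given: they have to be found in the camera images.
- bracket: larger bracket, pale wood, T from above, standing, 100-200 g. Back plate 60 (y) x 12 (x) x 90 mm tall; central rib 16 thick (y), 46 long (x), 90 tall. Origin: centre of the 58 x 60 mm underside; z up; x points out of the flat back, the way it is to be pressed. Flat back at x = +29 mm, plate's other side at +17, rib from -29 to +17. Grip the rib across its 16 mm, from above.
- bracket_back (a point): centre of the bracket's flat back: x = +29 mm, y = 0, z = +45 mm in the bracket's frame, axes as the bracket's
- stand: sprung panel stand, bolted down: base 12 mm high, fixed board 127 mm high behind the panel, gauge post 124 mm high beside the panel's +y edge. Origin: on the table under the middle of the panel's front face at rest; z up; x is the pressing direction, from the open front into the panel. In front of the panel (negative x) is bare table.
- panel (a joint): how far the panel is pushed back along the stand's x, m: 0 at rest, 0.020 at its stop. Its spring pushes back 1.0 N per mm from zero, so 10 N is 0.010. A brass pointer on the panel's edge moves over the gauge post, whose two black lines mark 6 and 14 mm.
- panel_mark (a point): point on the panel's front face midway between the two pilot holes (black dots 8 mm wide, 25 mm above and below it), 85 mm above the table; moves with the panel; axes as the stand's. The plain plywood panel is 160 mm wide (y), 9 thick, from 15 to 155 mm above the table.
- small_bracket: bystander: smaller T-shaped bracket of the same wood, 44 mm wide, 44 mm deep, 50 mm tall; origin at the centre of its underside
- glue_bottle: bystander: white plastic glue bottle, 52 mm diameter, 115 mm tall; origin at the centre of its underside
- paint_jar: bystander: white paint jar with a blue lid, 60 mm diameter, 65 mm tall; origin at the centre of its underside
Things that resemble listed ones, but are neither listed nor needed, are in the scene too. Of the things shaped like the stand, the wooden one is meant.

How it is judged:
By the outcome, as a careful person would: the job done as asked, in the order asked, and still so for the second after the job is handed in, while the arm keeps its last pose, push and grip.
It also fails if it takes over 45 s, if anything falls off the work surface, if the arm or the gripper's body presses on something with over 40 N, if the wrist force passes 120 N, or if a joint passes its speed limit or range.

ROBOT

A 7-joint arm with a two-finger parallel gripper is mounted at the origin on the work surface. World frame = base frame: x ahead of the robot, y to its left, z up, the work surface at z = 0. Lengths are in m, angles in rad, forces in N, time in s.
With the tool pointing down it reaches from about 0.35 to 0.9 m from the base axis. Payload 7.2 kg.
Tool frame: the origin (TCP) lies at the very end of the fingers, on their centre line; the grasp point (between the pads) lies 19 mm behind it; x points along the fingers, y is the direction in which the jaws open and shut, and the axes are right-handed (so a half turn about x gives the same grasp; the last joint's range is limited). The gripper opens to 88 mm and grips with 3 to 60 N. Pads are 20 mm wide; open, the fingers measure 115 mm over their backs; the gripper's body (75 mm by 178 mm) begins 61 mm behind the grasp point.
Start: joints at [1.073, 0.411, -0.013, 1.596, 0.006, 1.134, -0.082], TCP at [0.26, -0.568, 0.202] pointing down, gripper open.
Joint ranges: [-2.95, 2.95], [-0.29, 1.99], [-1.47, 1.44], [0.14, 2.54], [-1.03, 4.17], [0.13, 1.85], [-2.86, 2.86]. Speed limits (rad/s): [2.39, 2.39, 3.01, 3.01, 3.14, 3.14, 3.14].

INTERFACE

Orientations are given as a unit quaternion [x, y, z, w].
In Python, from rig import * gives the robot as it stands. The module is installed in compiled form; this text tells all that it offers.
- The arm moves only by the tool send_rows, never from a script. Its arguments are lists of equal length, an entry for each row: "slide": the shift along the world's x, y, z normalised to -1 to 1, where 1 is 250 mm, a list of three; "turn": the turn, a rotation vector about the world's x, y, z normalised to -1 to 1, where 1 is 180 degrees, a list of three; "hand": the closure, from -1 (fully open) to 1 (shut). A call has 1 to 10 rows; each row shifts and turns the commanded pose from where the row before left it; what a row does not reach is not made up. A row lasts 1/8 s, in which the tool goes at most 62.5 mm and 10.7 degrees, less where a joint would pass 70% of its speed; a pose out of reach is approached as far as the arm can. A call with a number of a shift or a turn outside -1 to 1 is refused whole. A call with a gripper value outside its range is refused whole. The fingers move at their own pace and stop on an object; "force" is the grip in N (left out, the last holds). Time passes only in rows, so rows that do not move let the fingers close. It gives the time, the measured TCP pose, the force and the opening at its end, in the units of the state.
- read_state(): the state, without advancing time (a new reading comes with each control period).
- capture(name): name is "side" or "top" or "wrist"; returns a dict with "image" (420x560x3 uint8, red, green, blue), "range_z" (420x560 float32, m along the optical axis (not along the pixel's ray), 0 where there is no reading), "intrinsics" (3x3 intrinsics, pixels), "R" (3x3) and "t" (3): a world point X has camera coordinates R X + t. Camera axes: x right, y down, z forward; pixel columns grow to the right and rows downward; lengths in m; the calibration is good to about 2 mm. The wrist camera is an equidistant fisheye: a pixel r from the principal point sees the ray r / f radians off the axis. A picture is of the moment at which its call begins.
- hand_in(): hands the job in, once; it reports no verdict.
The state is a dict: "time_s": time; "joint_positions": joint angles; "qvel": joint speeds; "joint_torque": joint torques, N m; "tool_pos": TCP position; "tcp_rot": TCP orientation; "force": force on the tool from outside, world axes, zero at the start; "moment": the same for the moment, N m; "gripper_width": finger opening in m.
Only numpy, scipy, OpenCV 4.12 (cv2) and the standard library are available. Lean on these libraries where they do the work, as an engineer would, in place of code of your own. Each camera call takes 0.05 s, during which the arm holds its last target.

## Working session

There is one attempt and no reset: what is moved stays moved. The work goes in short steps, Python scripts to look and compute and a tool call to move; the robot and the scene stay as the last step left them, time stands still between calls to the robot, and variables do not carry over. Pictures are saved under pics/ and viewed, and the job is handed in when it is done.

Besides the shell and the picture viewer there is one more tool, called after ">>>" as a command line: name --argument value ..., lists and objects as JSON in quotes. send_rows: Moves the arm, as the interface text tells. Its arguments: {"type":"object","properties":{"slide":{"type":"array","items":{"type":"array","items":{"type":"number"}}},"turn":{"type":"array","items":{"type":"array","items":{"type":"number"}}},"hand":{"type":"array","items":{"type":"number"}},"force":{"type":"number"}},"required":["slide","turn","hand"]}

```bash
mkdir -p pics
python3 - <<'E'
from rig import *
import cv2,numpy as np,pickle
s=read_state();print({k:np.round(v,4).tolist() for k,v in s.items()})
d={}
for n in("side","top","wrist"):
    c=capture(n);d[n]=c;cv2.imwrite(f"pics/{n}0.png",cv2.cvtColor(c["image"],cv2.COLOR_RGB2BGR))
    print(n,c["intrinsics"].tolist(),np.round(c["R"],3).tolist(),np.round(c["t"],3).tolist())
pickle.dump(d,open("c0.pkl","wb"))
E
```

```text
{'time_s': 0.0, 'joint_positions': [1.0728, 0.4119, -0.0127, 1.5971, 0.0056, 1.1343, -0.0822], 'qvel': [-0.0005, -0.0008, -0.0006, -0.0004, 0.0014, -0.0, 0.0012], 'joint_torque': [-0.0007, -58.7956, 0.6415, -29.1079, -0.0538, 0.0183, 0.0002], 'tool_pos': [0.2602, -0.5677, 0.2013], 'tcp_rot': [-0.6907, -0.1513, 0.691, -0.1502], 'force': [0.0363, 0.2022, -0.5258], 'moment': [0.0124, 0.0304, -0.0047], 'gripper_width': 0.0877}
side [[441.1648821837173, 0.0, 279.5956966707948], [0.0, 441.1648821837173, 203.70056706334643], [0.0, 0.0, 1.0]] [[-0.97, -0.244, -0.021], [-0.137, 0.611, -0.78], [0.203, -0.753, -0.625]] [0.443, 0.126, 0.868]
top [[539.177566562523, 0.0, 275.5643332048018], [0.0, 539.177566562523, 211.33434667610686], [0.0, 0.0, 1.0]] [[0.004, -1.0, 0.007], [-0.999, -0.004, -0.053], [0.053, -0.007, -0.999]] [-0.024, 0.469, 1.156]
wrist [[325.19226210127806, 0.0, 280.08573667567043], [0.0, 325.19226210127806, 202.75139728586768], [0.0, 0.0, 1.0]] [[0.417, -0.909, -0.001], [-0.878, -0.403, 0.258], [-0.235, -0.107, -0.966]] [-0.625, -0.031, 0.391]
```

View pics/side0.png

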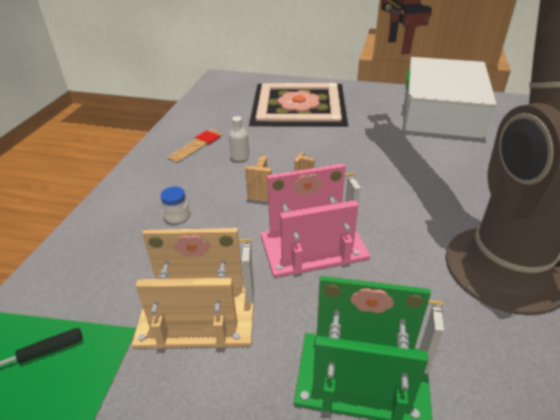

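View pics/top0.png

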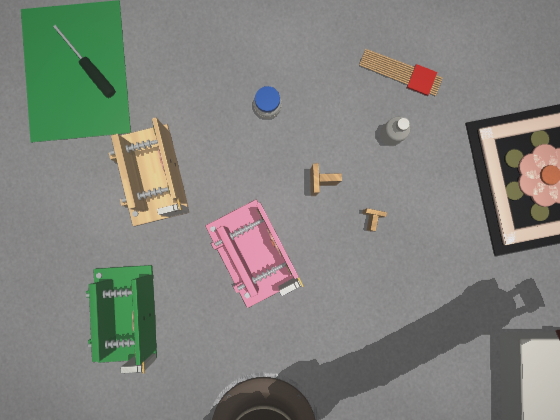

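View pics/wrist0.png

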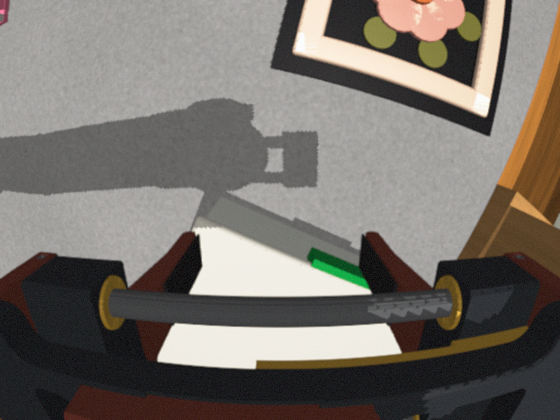

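The large bracket is at top (325,179), the small one at (375,217). The stands are wooden (150,175), pink (253,253) and green (122,315). The wooden stand is the one meant, and its open front faces right in the image. Next I'll measure and make close crops.

```bash
cat > h.py <<'E'
import numpy as np,cv2
def cloud(c):
    K=c["intrinsics"];z=c["range_z"].astype(float);v,u=np.mgrid[:z.shape[0],:z.shape[1]]
    P=np.stack([(u-K[0,2])/K[0,0]*z,(v-K[1,2])/K[1,1]*z,z],-1)
    W=(P-c["t"])@c["R"]; W[z==0]=np.nan
    return W
def ray(c,u,v,h):
    K=c["intrinsics"];d=np.array([(u-K[0,2])/K[0,0],(v-K[1,2])/K[1,1],1.])@c["R"];o=-c["R"].T@c["t"]
    return o+d*(h-o[2])/d[2]
def proj(c,X):
    p=c["R"]@np.asarray(X,float)+c["t"];K=c["intrinsics"];return (K@(p/p[2]))[:2]
E
python3 - <<'E'
from h import *
import pickle
d=pickle.load(open("c0.pkl","rb"))
c=d["top"];W=cloud(c)
np.set_printoptions(precision=4,suppress=True)
def box(m):
    pts=W[m][:,:2].astype(np.float32);r=cv2.minAreaRect(pts);print(len(pts),W[m][:,2].mean(),r, cv2.boxPoints(r).tolist())
def sub(x0,x1,y0,y1,lo,hi):
    m=np.zeros(W.shape[:2],bool);m[y0:y1,x0:x1]=1
    return m&(W[...,2]>lo)&(W[...,2]<hi)
print("table z",np.nanmedian(W[230:320,400:460,2]))
box(sub(295,350,150,205,.08,.1)); box(sub(355,395,200,240,.04,.06))
m=sub(100,200,110,235,.14,.17);box(m)
m2=sub(100,200,110,235,.115,.135);box(m2)
for n,(x0,y0,x1,y1) in {"top_br":(290,150,400,240),"top_st":(100,110,200,235)}.items():
    cv2.imwrite(f"pics/{n}.png",cv2.resize(cv2.cvtColor(c["image"][y0:y1,x0:x1],cv2.COLOR_RGB2BGR),None,fx=5,fy=4.8,interpolation=cv2.INTER_CUBIC))
s=d["side"]["image"][140:350,130:330];cv2.imwrite("pics/side_c.png",cv2.resize(cv2.cvtColor(s,cv2.COLOR_RGB2BGR),None,fx=2.8,fy=2.8,interpolation=cv2.INTER_CUBIC))
z=np.nan_to_num(W[110:235:4,100:200:4,2]*1000).astype(int);print("\n".join(" ".join("%3d"%q for q in r) for r in z))
E
```

```text
table z 0.00020807592881581704
368 0.08984338357481433 ((0.5340902805328369, -0.1257772445678711), (0.05966997519135475, 0.057182926684617996), 0.5480564832687378) [[0.503983199596405, -0.09747246652841568], [0.504530131816864, -0.15465277433395386], [0.5641973614692688, -0.1540820300579071], [0.5636504292488098, -0.09690171480178833]]
211 0.049590841613812234 ((0.4493437111377716, -0.22955523431301117), (0.044845011085271835, 0.04413040727376938), 78.86060333251953) [[0.42336225509643555, -0.24729236960411072], [0.466661274433136, -0.2558182179927826], [0.47532516717910767, -0.21181809902191162], [0.4320261478424072, -0.20329225063323975]]
539 0.1530337890116249 ((0.5623418092727661, 0.1952611207962036), (0.16004475951194763, 0.0138964569196105), 14.531150817871094) [[0.483135849237442, 0.1819089651107788], [0.4866226017475128, 0.16845703125], [0.6415477991104126, 0.20861327648162842], [0.6380610466003418, 0.22206521034240723]]
962 0.1257457948060869 ((0.5409549474716187, 0.23476475477218628), (0.17886914312839508, 0.1013873741030693), 14.345215797424316) [[0.44174882769584656, 0.26
[... 2646 characters left out ...]

 -1  -3   3  -3   0   0   1  -1  14  72  54  35  15  12  11 124 121 125 122 117 102  74  21   0   2
 -1   0   1   0   1   2   0   1  15  20   9  14  13  11   8 122 103  85  61  32  10  -3   2   2  -5
 -1  -2   1   7   0   1  -1   1  12  11  14  13   9  14   8  15   6   1   1   2  -4   0   3   1   2
  0   0  -2   1   0   1   4   0  13   9  13  16   7  -1   0  -3  -1   2  -2  -2  -1  -3  -1  -2   0
 -1  -2   0   0   0   2   1  -1   2   0   0  -2  -1   0   0   4   0   1  -1   2   3   6   1  -2  -1
 -1   0  -4  -2   0  -1   5   0   3  -1   0   1  -1  -2   0   0   0   0   2  -1   3   0  -4   3  -2
 -1  -4   3   0   0   2   3   3   0   0   0   1   0   3   2   0  -2   1   1  -1   1   0   1  -2  -2
```

```bash
ls pics
```

```text
side0.png
side_c.png
top0.png
top_br.png
top_st.png
wrist0.png
```

View crops.

View pics/top_br.png

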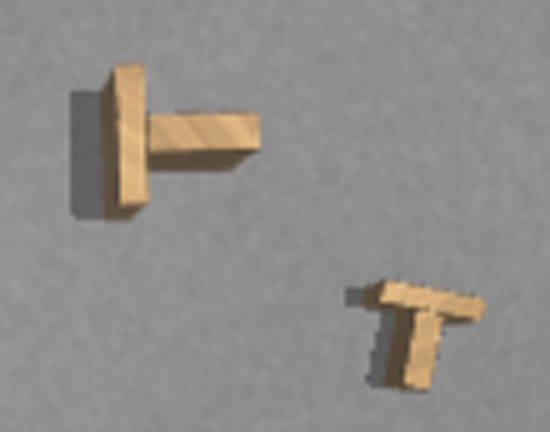

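View pics/top_st.png

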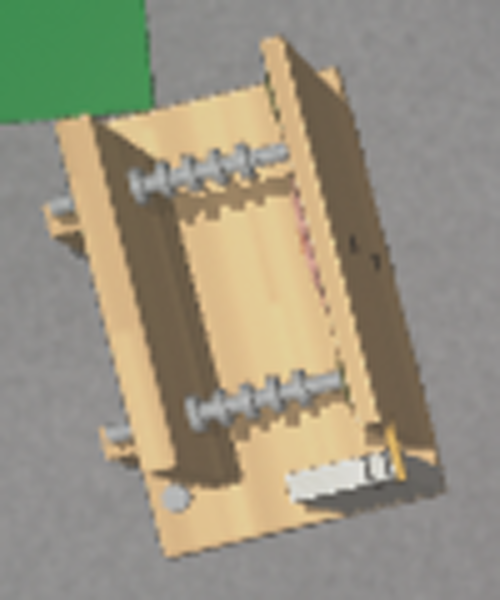

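View pics/side_c.png

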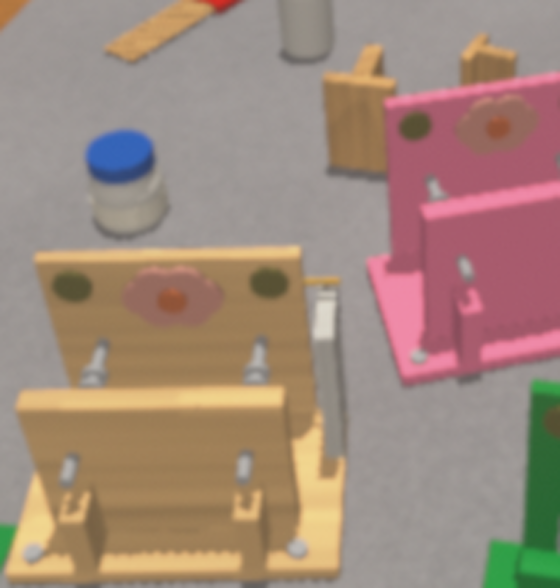

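Run:
```python
from h import *
import pickle
np.set_printoptions(precision=4,suppress=True)
d=pickle.load(open("c0.pkl","rb"))
c=d["top"];W=cloud(c)
# panel front plane: roi, below top, in front of top-edge line
sub=W[110:218,140:192].reshape(-1,3)
a=np.deg2rad(14.5);n0=np.array([-np.sin(a),np.cos(a),0]);t0=np.array([np.cos(a),np.sin(a),0])
s=sub@n0; t=sub@t0
m=(sub[:,2]>.025)&(sub[:,2]<.148)
# panel top center
tc=np.array([.5623,.1953,0]);print(tc@n0,tc@t0)
m&=(abs(t-tc@t0)<.07)&(s<tc@n0+.004)&(s>tc@n0-.02)
P=sub[m];print(len(P))
for _ in range(5):
    A=np.c_[P[:,0],P[:,2],np.ones(len(P))];k,*_=np.linalg.lstsq(A,P[:,1],rcond=None);r=P[:,1]-A@k;sd=r.std();P=P[abs(r)<2.5*sd]
print(len(P),sd,k, "yaw",np.rad2deg(np.arctan(k[0])))
# extents of the panel along t (top pixels)
W2=W[110:235,100:200];m=(W2[...,2]>.143)&(W2[...,2]<.165);q=W2[m];tt=q@t0;print("t ext",np.sort(tt)[[0,3,-4,-1]])
ss=(q@n0);print("s pct",np.percentile(ss,[2,10,50,90,98]))
# bracket angle: plate back
W3=W[150:205,295:350];m=(W3[...,2]>.08)&(W3[...,2]<.1);q=W3[m]
pl=q[q[:,1]>-.108];r=cv2.minAreaRect(pl[:,:2].astype(np.float32));print("plate",r)
rb=q[q[:,1]<-.113];r=cv2.minAreaRect(rb[:,:2].astype(np.float32));print("rib",r)
```

```text
0.048290557886032016 0.5932886329764424
594
581 0.00029029093017390764 [ 0.2582 -0.0004  0.0436] yaw 14.477359796442556
t ext [0.5133 0.5138 0.6718 0.6733]
s pct [0.0415 0.0419 0.0459 0.0508 0.0538]
plate ((0.5339166522026062, -0.1023927703499794), (0.010682841762900352, 0.05944767966866493), 89.8224868774414)
rib ((0.5341575145721436, -0.1337824910879135), (0.01618950255215168, 0.04144804924726486), 4.192789554595947)
```

Run:
```python
from h import *
import pickle
from rig import *
from scipy.spatial.transform import Rotation as Ro
np.set_printoptions(precision=4,suppress=True)
s=read_state();M=Ro.from_quat(s["tcp_rot"]).as_matrix();print(M)
d=pickle.load(open("c0.pkl","rb"));c=d["top"]
K=c["intrinsics"];o=-c["R"].T@c["t"];n=np.array([.2582,-1,-.0004]);
for u,v in((170.6+.0,160.6),(175,164.6)):
    r=np.array([(u-K[0,2])/K[0,0],(v-K[1,2])/K[1,1],1.])@c["R"];l=-(n@o+.0436)/(n@r);print(o+l*r)
# dots finer
g=cv2.resize(c["image"][150:175,160:186],None,fx=20,fy=20,interpolation=cv2.INTER_CUBIC);cv2.imwrite("pics/dots.png",cv2.cvtColor(g,cv2.COLOR_RGB2BGR))
g=c["image"][150:175,160:186].sum(2);print(g[6:18,6:20])
# bracket plate/rib edges by column profile
im=c["image"].astype(int);sat=im.max(2)-im.min(2)
for r in range(160,195,3): print(r,sat[r,305:346])
```

```text
[[-0.0006  0.4167 -0.909 ]
 [ 0.001  -0.909  -0.4167]
 [-1.     -0.0012  0.0001]]
[0.5649 0.1894 0.1031]
[0.5635 0.1891 0.0558]
[[307 274 275 276 280 277 279 286 287 287 421 436 434 431]
 [296 275 276 276 278 274 277 283 287 287 372 430 434 426]
 [342 282 276 276 265 278 277 278 287 286 291 421 428 422]
 [434 291 276 277 209 272 277 277 288 286 288 422 433 427]
 [580 312 275 276 182 268 274 278 285 287 287 409 431 427]
 [556 295 276 278 203 236 273 277 284 289 287 289 423 426]
 [561 342 282 277 226 245 272 277 272 276 287 292 423 427]
 [549 433 293 276 277 277 277 279 222 205 283 289 423 432]
 [549 577 315 278 278 277 278 277 262 199 284 289 409 433]
 [547 555 316 279 277 276 278 276 277 199 284 288 292 420]
 [547 559 342 280 277 277 280 276 277 249 288 289 290 419]
 [546 552 428 291 277 277 276 276 276 280 289 288 292 427]]
160 [1 2 1 1 2 1 1 2 2 2 1 1 0 1 1 1 0 2 1 1 2 1 0 0 1 1 1 1 2 2 2 1 0 2 2 0 1
 1 2 1 1]
163 [ 1  1  0  1  1  2  1  3 37 40 41 55 59 37  4  1  2  1  1  1  1  1  2  1
  2  1  2  2  1  1  2  0  1  2  1  1  2  1  1  1  0]
166 [ 1  2  1  1  2  0 10 26 79 84 84 83 81 
[... 555 characters left out ...]
2 79 81 84 82 83 83 89 90 90 90 89 73  7  2  2  1]
181 [ 2  1  1  2  1 22 31 30 36 87 88 89 90 90 46 59 55 52 51 49 50 50 50 42
 39 38 36 34 34 34 33 34 27 28 29 23  9  1  1  2  0]
184 [ 1  1  1  1  1 15 29 31 35 89 90 90 89 90 47 31 30 29 29 31 30 29 29 28
 28 28 29 29 29 29 29 28 15  2  1  1  1  2  2  0  1]
187 [ 1  1  2  1  2 16 30 29 29 90 90 91 90 91 43  4  1  2  1  3  2  1  2  1
  1  1  1  1  2  2  1  2  2  1  1  1  1  1  2  1  1]
190 [ 1  0  1  1  1 15 30 30 26 88 90 90 89 90 65  5  2  2  1  1  2  1  1  2
  2  1  2  2  1  1  1  2  1  0  1  0  1  1  1  1  2]
193 [ 1  1  1  1  1  8 28 29 30 29 31 30 27 15  3  2  2  1  1  1  2  1  1  1
  1  2  1  1  1  2  1  1  1  1  3  1  1  2  1  2  1]
```

Choice: the tall pale T at top (325,179), which measures 60 mm wide and 90 mm tall, not the small one at (375,217). For the stand I use the wooden one at (150,175), whose mark is at about (0.564, 0.189, 0.085), facing yaw 104.5°. Moving to hover above the bracket.

>>> send_rows --slide '[[0.11,0.175,0],[0.11,0.175,0],[0.11,0.175,0],[0.11,0.175,0],[0.11,0.175,0],[0.11,0.175,0],[0.11,0.175,0],[0.11,0.175,0],[0.11,0.175,0],[0.106,0.173,0]]' --turn '[[0,0,0.0374],[0,0,0.0374],[0,0,0.0374],[0,0,0.0374],[0,0,0.0374],[0,0,0.0374],[0,0,0.0374],[0,0,0.0374],[0,0,0.0374],[0,0,0.0378]]' --hand '[-1,-1,-1,-1,-1,-1,-1,-1,-1,-1]' --force 22

```text
time_s: 1.4
tool_pos: [0.535, -0.1297, 0.2021]
tcp_rot: [0.49, 0.51, -0.49, 0.51]
force: [0.6, -0.1, -0.6]
gripper_width: 0.0882
```

>>> send_rows --slide '[[0,0,0]]' --turn '[[0,0,0]]' --hand '[-1]'

```text
time_s: 1.52
tool_pos: [0.536, -0.1265, 0.202]
tcp_rot: [0.49, 0.511, -0.488, 0.51]
force: [-0.5, -0.4, 0.5]
gripper_width: 0.0883
```

```bash
cat > snap.py <<'E'
from rig import *
from h import *
import pickle,sys
from scipy.spatial.transform import Rotation as Ro
np.set_printoptions(precision=4,suppress=True)
s=read_state();M=Ro.from_quat(s["tcp_rot"]).as_matrix()
print("t",s["time_s"],"pos",s["tool_pos"],"F",s["force"],"w",s["gripper_width"],"xaxis",M[:,0],"jaw",M[:,1],np.rad2deg(np.arctan2(M[1,1],M[0,1])),"j",s["joint_positions"])
d={}
for n in sys.argv[2:]:
    c=capture(n);d[n]=c;cv2.imwrite(f"pics/{n}{sys.argv[1]}.png",cv2.cvtColor(c["image"],cv2.COLOR_RGB2BGR))
pickle.dump(d,open(f"c{sys.argv[1]}.pkl","wb"))
E
python3 snap.py 1 wrist
```

```text
t 1.525 pos [ 0.536  -0.1265  0.202 ] F [-0.4747 -0.4491  0.4899] w 0.08827038121386811 xaxis [ 0.0007  0.0022 -1.    ] jaw [0.9991 0.0431 0.0008] 2.4720668365544434 j [ 0.511   0.3241 -0.4594  1.755   0.1567  1.0986  0.044 ]
```

View pics/wrist1.png

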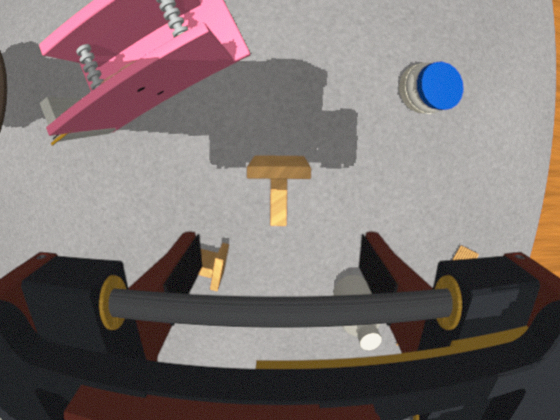

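Wrist view: the large bracket's rib is at (279,205), centred between the fingers (190 to 370) and aligned with them. The small bracket at (215,265) and the bottle at (370,335) are outside the descent path. The TCP is about 4 mm too far in +y, so I'll correct that on the way down.

>>> send_rows --slide '[[-0.006,-0.016,0],[0,0,0]]' --turn '[[0,0,0],[0,0,0]]' --hand '[-1,-1]'

```text
time_s: 1.82
tool_pos: [0.5321, -0.1373, 0.202]
tcp_rot: [0.492, 0.508, -0.492, 0.508]
force: [-0.4, -0.3, 0.3]
gripper_width: 0.0878
```

```bash
python3 snap.py 2 top wrist
python3 - <<'E'
from h import *
import pickle
c=pickle.load(open("c2.pkl","rb"))["wrist"]
# project points fisheye
def pf(X):
    p=c["R"]@np.array(X)+c["t"];th=np.arctan2(np.hypot(p[0],p[1]),p[2]);f=c["intrinsics"][0,0];q=p[:2]/np.hypot(*p[:2])*th*f
    return q+c["intrinsics"][:2,2]
# bracket features with assumed origin
o=np.array([.534,-.1257]);a=np.deg2rad(92);ex=np.array([np.cos(a),np.sin(a)]);ey=np.array([-ex[1],ex[0]])
for n,(x,y) in dict(ribendL=(-29,8),ribendR=(-29,-8),plate1=(29,30),plate2=(29,-30),p3=(17,30)).items():
    P=o+ex*x/1e3+ey*y/1e3;print(n,pf([*P,.09]).round(1))
cv2.imwrite("pics/w2c.png",cv2.cvtColor(cv2.resize(c["image"][130:260,220:340],None,fx=4.5,fy=4.5,interpolation=cv2.INTER_CUBIC),cv2.COLOR_RGB2BGR))
E
```

```text
t 1.825 pos [ 0.5321 -0.1373  0.202 ] F [-0.3728 -0.3171  0.3224] w 0.08776065243699302 xaxis [-0.0006 -0.0008 -1.    ] jaw [ 0.9995  0.0318 -0.0006] 1.8199695538036293 j [ 0.5239  0.3211 -0.4518  1.7578  0.1563  1.0985  0.0525]
ribendL [273.1 212. ]
ribendR [290.  211.9]
plate1 [248.5 151. ]
plate2 [314.3 150.8]
p3 [248.8 164. ]
```

View pics/w2c.png

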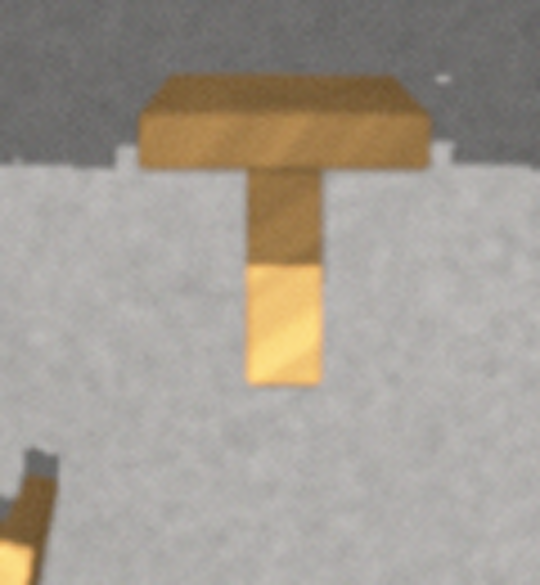

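>>> send_rows --slide '[[0,0,0],[0,0,0],[0,0,0]]' --turn '[[0,0,0],[0,0,0],[0,0,0]]' --hand '[-1,-1,-1]'

```text
time_s: 2.3
tool_pos: [0.5329, -0.1352, 0.2022]
tcp_rot: [0.491, 0.509, -0.491, 0.509]
force: [0.2, -0.6, -0.2]
gripper_width: 0.0878
```

```bash
python3 snap.py 3 wrist
python3 - <<'E'
from h import *
import pickle
c=pickle.load(open("c3.pkl","rb"))["wrist"]
def pf(X):
    p=c["R"]@np.array(X)+c["t"];th=np.arctan2(np.hypot(p[0],p[1]),p[2]);f=c["intrinsics"][0,0];q=p[:2]/np.hypot(*p[:2])*th*f
    return q+c["intrinsics"][:2,2]
o=np.array([.534,-.1257]);a=np.deg2rad(92);ex=np.array([np.cos(a),np.sin(a)]);ey=np.array([-ex[1],ex[0]])
for n,(x,y) in dict(ribendL=(-29,8),ribendR=(-29,-8),plate1=(29,30),plate2=(29,-30),p3=(17,30)).items():
    P=o+ex*x/1e3+ey*y/1e3;print(n,pf([*P,.09]).round(1))
im=c["image"].astype(int);sat=im[...,0]-im[...,2]
print("cols at row 212",[ (i) for i in range(240,330) if sat[205,i]>60][::max(1,1)])
r=[i for i in range(140,240) if sat[i,283]>40];print("rows",r[0],r[-1]); r=[i for i in range(230,330) if sat[163,i]>40];print("cols162",r[0],r[-1])
E
```

```text
t 2.3 pos [ 0.5329 -0.1352  0.2022] F [ 0.1953 -0.5834 -0.1728] w 0.08784269874068405 xaxis [ 0. -0. -1.] jaw [0.9994 0.0352 0.    ] 2.0184378537069705 j [ 0.5219  0.3215 -0.4536  1.7572  0.1562  1.0984  0.0523]
ribendL [272.3 213.7]
ribendR [289.1 213.7]
plate1 [247.9 152.8]
plate2 [313.6 152.8]
p3 [248.1 165.7]
cols at row 212 [274, 275, 276, 277, 278, 279, 280, 281, 282, 283, 284, 285, 286, 287, 288, 289, 290]
rows 148 217
cols162 250 314
```

>>> send_rows --slide '[[0.007,0.01,-0.12],[0,0,-0.14],[0,0,-0.14],[0,0,-0.12],[0,0,-0.07],[0,0,-0.04],[0,0,0],[0,0,0]]' --turn '[[0,0,0],[0,0,0],[0,0,0],[0,0,0],[0,0,0],[0,0,0],[0,0,0],[0,0,0]]' --hand '[-1,-1,-1,-1,-1,-1,-1,-1]'

```text
time_s: 3.35
tool_pos: [0.5354, -0.1327, 0.0456]
tcp_rot: [0.491, 0.508, -0.491, 0.509]
force: [-0.4, 0.5, -0.5]
gripper_width: 0.0879
```

```bash
python3 snap.py 4 wrist side
```

```text
t 3.35 pos [ 0.5354 -0.1327  0.0456] F [-0.4052  0.5094 -0.5319] w 0.08789091131126625 xaxis [ 0.0015 -0.0003 -1.    ] jaw [0.9994 0.0352 0.0015] 2.0171714323352643 j [ 0.4638  0.5087 -0.4025  1.9053  0.275   0.7798 -0.0547]
```

View pics/wrist4.png

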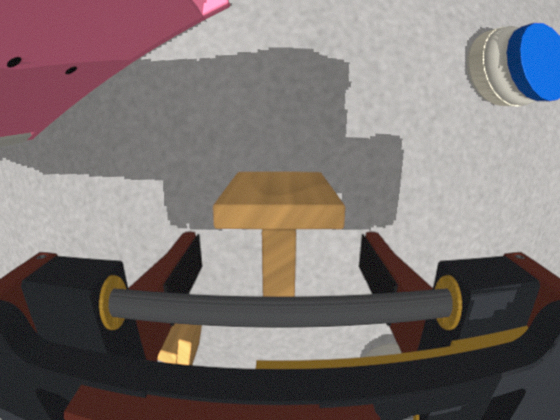

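View pics/side4.png

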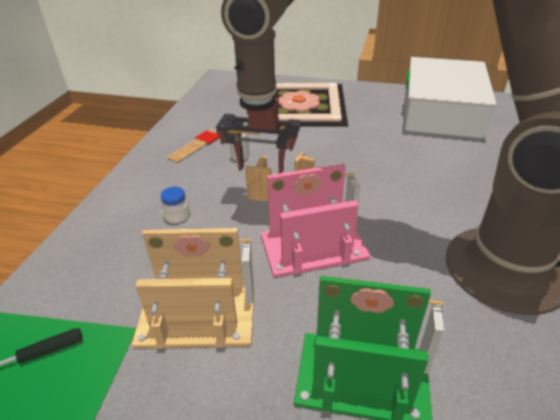

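Wrist view: the rib at (279,262) is centred between the fingers and the plate edge at row 228 is clear. Closing at 22 N.

>>> send_rows --slide '[[0,0,0],[0,0,0],[0,0,0],[0,0,0],[0,0,0],[0,0,0],[0,0,0],[0,0,0]]' --turn '[[0,0,0],[0,0,0],[0,0,0],[0,0,0],[0,0,0],[0,0,0],[0,0,0],[0,0,0]]' --hand '[1,1,1,1,1,1,1,1]' --force 22

```text
time_s: 4.45
tool_pos: [0.5346, -0.1326, 0.0446]
tcp_rot: [0.491, 0.509, -0.491, 0.509]
force: [1.2, 0.2, -0.0]
gripper_width: 0.016
```

```bash
python3 snap.py 5
```

```text
t 4.45 pos [ 0.5346 -0.1326  0.0446] F [ 1.1609  0.1546 -0.0051] w 0.016029955490989213 xaxis [-0.  0. -1.] jaw [ 0.9994  0.0352 -0.    ] 2.020079243565068 j [ 0.4637  0.5099 -0.4022  1.9063  0.2753  0.7794 -0.0549]
```

Gripped at 16.0 mm. Lift, carry high and turn to the panel's yaw, stopping at a standoff.

>>> send_rows --slide '[[0,0,0.1],[0,0,0.18],[0,0,0.18],[0.02,0.1,0],[0.033,0.19,0],[0.033,0.19,0],[0.033,0.19,0],[0.033,0.19,0],[0.021,0.12,0],[0.01,0.056,0]]' --turn '[[0,0,0],[0,0,0],[0,0,0],[0,0,0.01],[0,0,0.01],[0,0,0.01],[0,0,0.01],[0,0,0.01],[0,0,0.01],[0,0,0.009]]' --hand '[1,1,1,1,1,1,1,1,1,1]'

```text
time_s: 5.7
tool_pos: [0.5793, 0.1293, 0.1583]
tcp_rot: [0.432, 0.561, -0.432, 0.559]
force: [-0.4, -0.2, -1.8]
gripper_width: 0.0158
```

>>> send_rows --slide '[[0,0,0],[0,0,0],[0,0,0],[0,0,0],[0,0,0],[0,0,0]]' --turn '[[0,0,0],[0,0,0],[0,0,0],[0,0,0],[0,0,0],[0,0,0]]' --hand '[1,1,1,1,1,1]'

```text
time_s: 6.45
tool_pos: [0.5805, 0.1262, 0.1597]
tcp_rot: [0.433, 0.559, -0.433, 0.559]
force: [0.5, -0.9, -0.7]
gripper_width: 0.0157
```

```bash
python3 snap.py 6 top side wrist
```

```text
t 6.45 pos [0.5805 0.1262 0.1597] F [ 0.5252 -0.8823 -0.7098] w 0.01567069113313559 xaxis [ 0.0002  0.     -1.    ] jaw [0.9685 0.2491 0.0002] 14.422599986787782 j [ 0.1137  0.4576 -0.5552  1.6954  0.2695  1.0655 -0.2752]
```

View pics/top6.png

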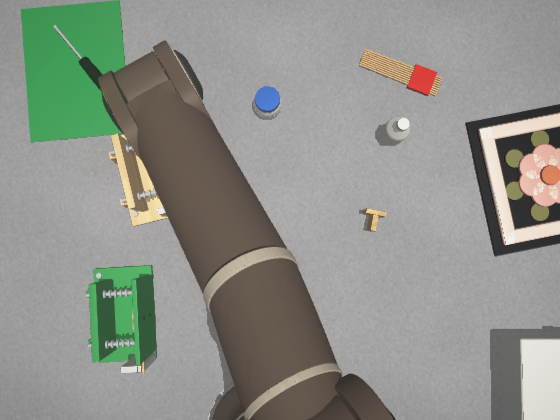

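View pics/side6.png

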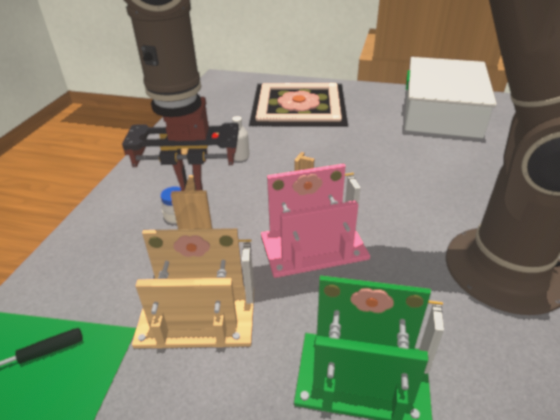

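View pics/wrist6.png

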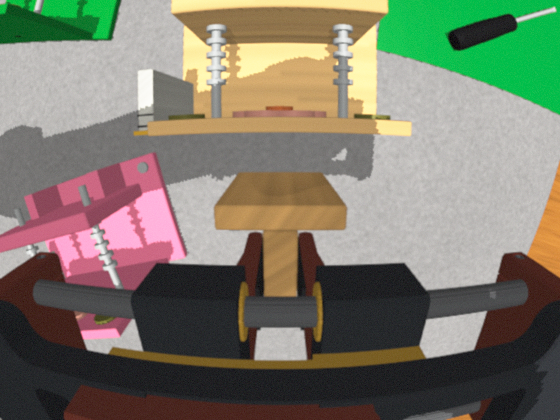

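```bash
cat > wr.py <<'E'
from h import *
def wray(c,u,v,h):
    f=c["intrinsics"][0,0];a=(u-c["intrinsics"][0,2])/f;b=(v-c["intrinsics"][1,2])/f;th=np.hypot(a,b)
    dc=np.array([a/th*np.sin(th),b/th*np.sin(th),np.cos(th)]);d=c["R"].T@dc;o=-c["R"].T@c["t"];return o+d*(h-o[2])/d[2]
E
python3 - <<'E'
from wr import *
import pickle
np.set_printoptions(precision=4,suppress=True)
c=pickle.load(open("c6.pkl","rb"))["wrist"];im=c["image"]
for n,(x0,y0,x1,y1) in {"p":(130,60,430,250)}.items():
    cv2.imwrite("pics/w6c.png",cv2.cvtColor(cv2.resize(im[y0:y1,x0:x1],None,fx=2.6,fy=2.6,interpolation=cv2.INTER_CUBIC),cv2.COLOR_RGB2BGR))
E
```

```text
(no output)
```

View pics/w6c.png

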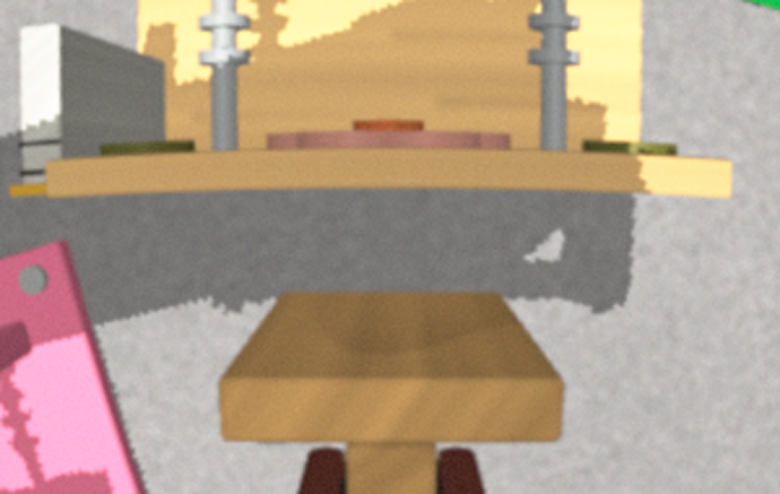

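Run:
```python
from wr import *
import pickle
np.set_printoptions(precision=4,suppress=True)
c=pickle.load(open("c6.pkl","rb"))["wrist"]
a=np.deg2rad(14.48);n=np.array([-np.sin(a),np.cos(a)]);t=np.array([np.cos(a),np.sin(a)])
for nm,u,v,h in[("panL",148.1,135,.155),("panR",411.2,135.4,.155),("panM",280,131.9,.155),("bkL",214.6,205.4,.205),("bkR",346.2,205.4,.205),("btL",241.5,172.3,.115),("btR",321.5,172.3,.115)]:
    P=wray(c,u,v,h);print(nm,P,"s",P[:2]@n,"t",P[:2]@t)
T=np.array([.5805,.1262]);print("tcp s,t",T@n,T@t)
```

```text
panL [0.4879 0.167  0.155 ] s 0.03968426072161593 t 0.5141123248462418
panR [0.6426 0.2065 0.155 ] s 0.039318767505486456 t 0.6737910077277284
panM [0.5655 0.1865 0.155 ] s 0.03915165050599578 t 0.5941402682641005
bkL [0.5446 0.1502 0.205 ] s 0.009291989107792605 t 0.5648899199171558
bkR [0.6015 0.1649 0.205 ] s 0.009238566089051442 t 0.6236182102527483
btL [0.5465 0.1502 0.115 ] s 0.008805529811248257 t 0.5667178603795455
btR [0.6018 0.1645 0.115 ] s 0.008778850973971707 t 0.6237985591474938
tcp s,t -0.02295815056752709 0.5936157118224877
```

>>> send_rows --slide '[[0,0,-0.08],[0,0,-0.12],[0,0,-0.07],[0,0,-0.03],[0,0,0],[0,0,0],[0,0,0]]' --turn '[[0,0,0],[0,0,0],[0,0,0],[0,0,0],[0,0,0],[0,0,0],[0,0,0]]' --hand '[1,1,1,1,1,1,1]'

```text
time_s: 7.48
tool_pos: [0.5809, 0.1265, 0.0855]
tcp_rot: [0.434, 0.559, -0.433, 0.559]
force: [-0.5, 0.2, -1.2]
gripper_width: 0.0161
```

```bash
python3 snap.py 7 side wrist
python3 - <<'E'
from h import *
import pickle
d=pickle.load(open("c7.pkl","rb"));c=d["wrist"];print("cam",-c["R"].T@c["t"])
cv2.imwrite("pics/s7c.png",cv2.cvtColor(cv2.resize(d["side"]["image"][100:350,110:330],None,fx=2.4,fy=2.4,interpolation=cv2.INTER_CUBIC),cv2.COLOR_RGB2BGR))
E
```

```text
t 7.475 pos [0.5809 0.1265 0.0855] F [-0.4528  0.247  -1.2155] w 0.016094873246772112 xaxis [ 0.0013  0.0002 -1.    ] jaw [0.9684 0.2493 0.0014] 14.435341380779237 j [ 0.0876  0.5388 -0.5248  1.765   0.3282  0.9244 -0.3235]
cam [0.56337363 0.19464226 0.26857408]
```

View pics/s7c.png

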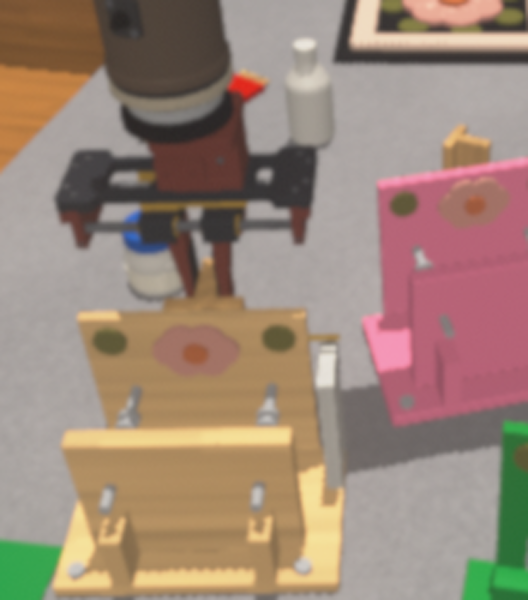

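View pics/wrist7.png

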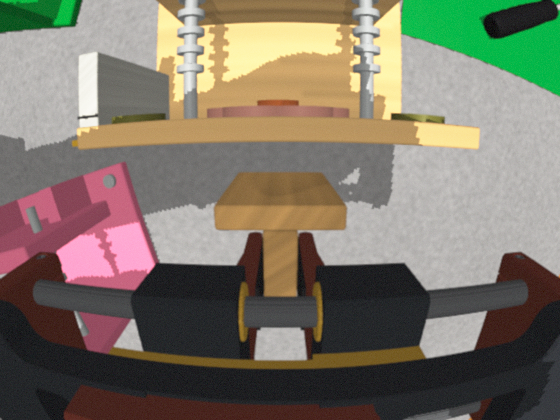

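Descent is clear: in the wrist view the bracket (281,205) is centred on the panel (78 to 480, middle 279), and the gripper body sits above the panel's top edge. Approaching slowly to about 4 mm from contact.

>>> send_rows --slide '[[-0.006,0.024,-0.002],[-0.0065,0.025,0],[-0.0065,0.025,0],[-0.004,0.016,0],[-0.003,0.011,0],[0,0,0],[0,0,0],[0,0,0]]' --turn '[[0,0,0],[0,0,0],[0,0,0],[0,0,0],[0,0,0],[0,0,0],[0,0,0],[0,0,0]]' --hand '[1,1,1,1,1,1,1,1]'

```text
time_s: 8.57
tool_pos: [0.574, 0.1513, 0.0841]
tcp_rot: [0.433, 0.559, -0.433, 0.559]
force: [0.0, 0.3, -1.1]
gripper_width: 0.016
```

```bash
python3 snap.py 8 side wrist
```

```text
t 8.575 pos [0.574  0.1513 0.0841] F [ 0.0157  0.3272 -1.1286] w 0.0159689308351108 xaxis [ 0.     -0.0001 -1.    ] jaw [0.9685 0.249  0.    ] 14.416956016292957 j [ 0.0459  0.5404 -0.5271  1.7669  0.3306  0.9233 -0.3695]
```

View pics/wrist8.png

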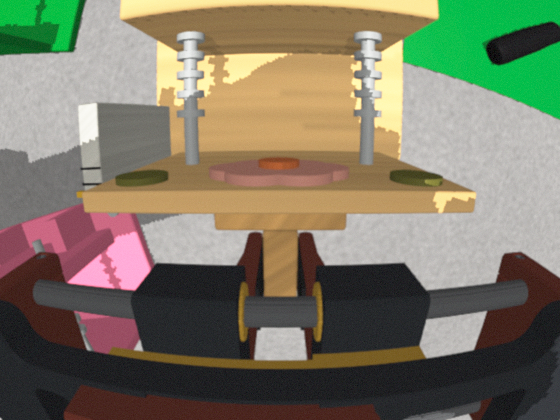

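About 4 to 7 mm to contact. Now advancing in small steps and watching the force.

>>> send_rows --slide '[[-0.002,0.008,0],[-0.001,0.004,0],[-0.001,0.004,0],[-0.001,0.004,0],[0,0,0],[0,0,0]]' --turn '[[0,0,0],[0,0,0],[0,0,0],[0,0,0],[0,0,0],[0,0,0]]' --hand '[1,1,1,1,1,1]'

```text
time_s: 9.43
tool_pos: [0.5727, 0.1563, 0.0842]
tcp_rot: [0.433, 0.559, -0.433, 0.559]
force: [-0.3, -2.4, -0.3]
gripper_width: 0.0159
```

>>> send_rows --slide '[[-0.001,0.004,0],[-0.001,0.004,0],[-0.001,0.004,0],[-0.001,0.004,0],[0,0,0],[0,0,0]]' --turn '[[0,0,0],[0,0,0],[0,0,0],[0,0,0],[0,0,0],[0,0,0]]' --hand '[1,1,1,1,1,1]'

```text
time_s: 10.18
tool_pos: [0.5718, 0.1599, 0.0842]
tcp_rot: [0.433, 0.559, -0.434, 0.559]
force: [0.5, -5.3, 0.0]
gripper_width: 0.016
```

```bash
python3 snap.py 9 wrist side
```

```text
t 10.175 pos [0.5718 0.1599 0.0842] F [ 0.5321 -5.2789  0.0309] w 0.01603738768647774 xaxis [ 0.0001 -0.0008 -1.    ] jaw [ 0.9685  0.2489 -0.0001] 14.41392709276374 j [ 0.0308  0.5407 -0.5277  1.7664  0.3317  0.924  -0.3857]
```

View pics/wrist9.png

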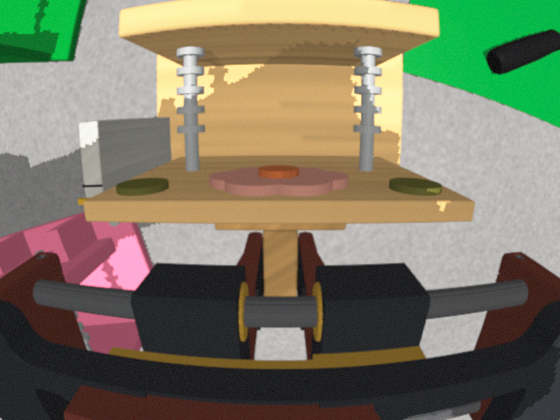

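Contact is made: 5.2 N along the pressing direction, rising with travel. Another 4.5 mm or so.

>>> send_rows --slide '[[-0.001,0.004,0],[-0.001,0.004,0],[-0.001,0.004,0],[-0.001,0.004,0],[-0.0005,0.002,0],[0,0,0],[0,0,0],[0,0,0]]' --turn '[[0,0,0],[0,0,0],[0,0,0],[0,0,0],[0,0,0],[0,0,0],[0,0,0],[0,0,0]]' --hand '[1,1,1,1,1,1,1,1]'

```text
time_s: 11.28
tool_pos: [0.571, 0.1631, 0.0842]
tcp_rot: [0.433, 0.558, -0.434, 0.559]
force: [1.3, -8.9, 1.4]
gripper_width: 0.0157
```

```bash
python3 snap.py 10 wrist side
python3 - <<'E'
from rig import *
s=read_state();print(s["force"],s["moment"])
from h import *
import pickle
d=pickle.load(open("c10.pkl","rb"))
e=pickle.load(open("c7.pkl","rb"))
a=[cv2.resize(x["side"]["image"][160:280,130:270],None,fx=2.8,fy=4.5,interpolation=cv2.INTER_CUBIC) for x in(e,d)]
cv2.imwrite("pics/s10c.png",cv2.cvtColor(np.hstack(a),cv2.COLOR_RGB2BGR))
b=[x["wrist"]["image"][90:240,60:200] for x in(e,d)]
cv2.imwrite("pics/w10c.png",cv2.cvtColor(cv2.resize(np.hstack([b[0],b[1]]),None,fx=2.8,fy=2.8,interpolation=cv2.INTER_CUBIC),cv2.COLOR_RGB2BGR))
E
```

```text
t 11.275 pos [0.571  0.1631 0.0842] F [ 1.3461 -8.8816  1.4279] w 0.015712839059920127 xaxis [ 0.0002 -0.0024 -1.    ] jaw [ 0.9688  0.248  -0.0004] 14.360692218815192 j [ 0.0239  0.5409 -0.527   1.766   0.3331  0.925  -0.3937]
[ 0.85392112 -8.92436563  1.81929238] [-1.75179872 -0.31783437  0.08900769]
```

View pics/s10c.png

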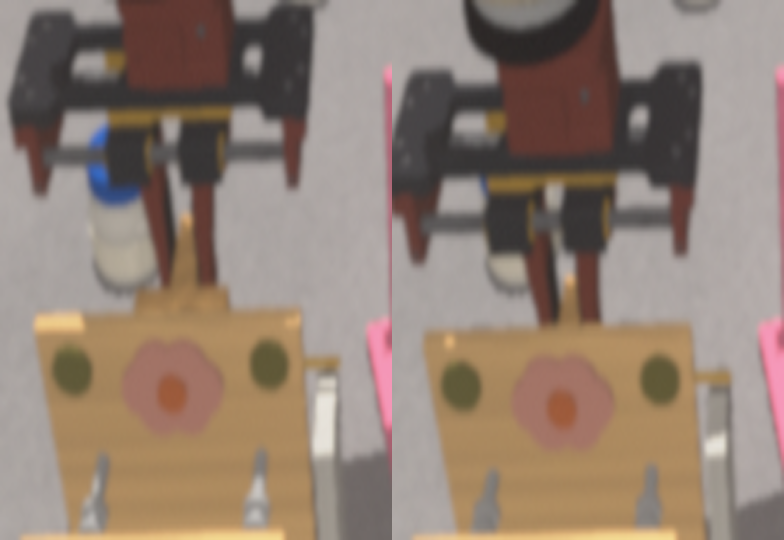

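View pics/w10c.png

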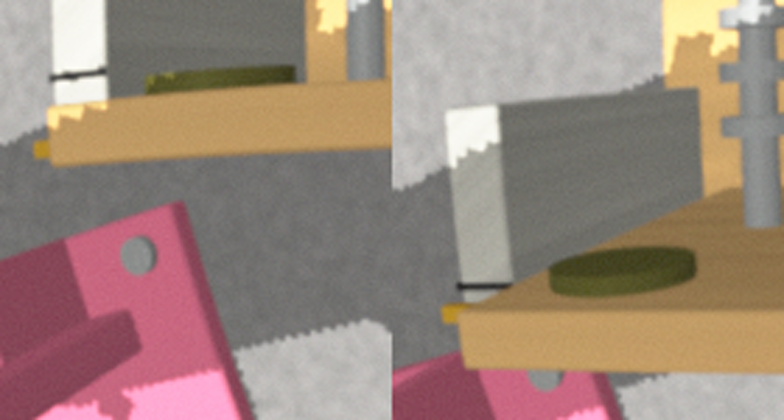

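View pics/wrist10.png

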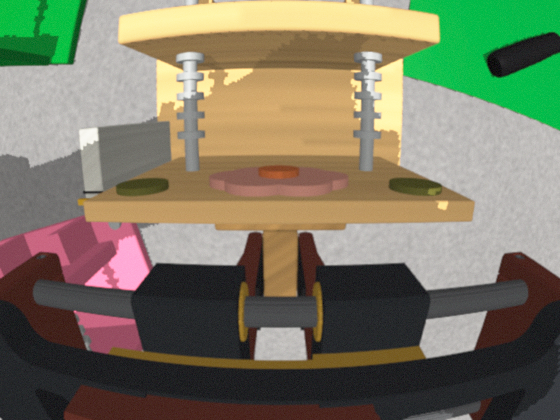

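9 N, with the pointer past the 6 mm line and only the 14 mm line showing ahead of it. One more mm, then settle and check.

>>> send_rows --slide '[[-0.001,0.004,0],[0,0,0],[0,0,0],[0,0,0],[0,0,0]]' --turn '[[0,0,0],[0,0,0],[0,0,0],[0,0,0],[0,0,0]]' --hand '[1,1,1,1,1]'

```text
time_s: 12.0
tool_pos: [0.5708, 0.1637, 0.0842]
tcp_rot: [0.433, 0.558, -0.434, 0.559]
force: [1.3, -9.3, 2.1]
gripper_width: 0.0159
```

```bash
python3 snap.py 11 wrist side top
python3 - <<'E'
from wr import *
from rig import *
import pickle
np.set_printoptions(precision=4,suppress=True)
d=pickle.load(open("c11.pkl","rb"));c=d["wrist"];im=c["image"]
cv2.imwrite("pics/w11c.png",cv2.cvtColor(cv2.resize(im[140:300,60:500],None,fx=1.8,fy=3.6,interpolation=cv2.INTER_CUBIC),cv2.COLOR_RGB2BGR))
s=read_state();a=np.deg2rad(14.48);n=np.array([-np.sin(a),np.cos(a)]);t=np.array([np.cos(a),np.sin(a)])
print("Fn",-s["force"][:2]@n,"s",s["tool_pos"][:2]@n,"t",s["tool_pos"][:2]@t,s["moment"])
# wrist depth: panel front and bracket-plate other side unavailable; panel top edge via depth
K=c["intrinsics"];z=c["range_z"];
for u in(100,180,280,380,455):
    col=im[195:240,u].astype(int).sum(1);print(u,col)
# side plane of panel's rear face
W=cloud(d["side"]);ms=W[232:262,155:235].reshape(-1,3);q=ms[(ms[:,2]>.02)&(abs(ms[:,:2]@n-.062)<.015)]
print(len(q), np.percentile(q[:,:2]@n,[10,50,90]) if len(q) else "")
d0=pickle.load(open("c0.pkl","rb"));W0=cloud(d0["side"])
for nm,w in(("rest",W0),("now",W)):
    p=w.reshape(-1,3);ss=p[:,:2]@n;tt=p[:,:2]@t
    m=(p[:,2]>.132)&(p[:,2]<.15)&(abs(tt-.594)<.075)&(abs(ss-.055)<.02);print(nm,m.sum(),np.median(ss[m]))
E
```

```text
t 12.0 pos [0.5708 0.1637 0.0842] F [ 1.2773 -9.3458  2.1078] w 0.015914927898951835 xaxis [ 0.0002 -0.0027 -1.    ] jaw [ 0.9688  0.2478 -0.0005] 14.345784373706978 j [ 0.0224  0.5409 -0.5269  1.7659  0.3334  0.9252 -0.3955]
Fn 9.657841526301768 s 0.01581902900914831 t 0.5935978547014806 [-1.8315 -0.3022  0.1432]
100 [343 351 346 355 328 348 405 427 453 453 441 450 452 450 449 450 452 443
 444 452 464 452 446 459 452 446 415 386 423 428 441 432 438 439 439 432
 432 435 431 439 435 436 437 439 438]
180 [347 349 348 335 350 359 404 441 446 449 450 459 451 450 435 445 441 459
 454 453 451 445 448 447 457 454 451 455 501 549 556 538 542 556 556 555
 547 552 543 543 535 529 535 549 548]
280 [349 345 340 349 334 368 411 433 457 447 444 447 437 445 438 435 441 442
 444 452 450 441 442 440 451 455 451 445 432 414 399 402 395 380 356 324
 305 338 357 364 361 364 349 353 358]
380 [346 342 329 333 332 354 405 431 431 446 439 440 443 433 438 436 433 425
 436 429 442 438 438 438 438 435 432 448 508 564 575 579 566 579 574 558
 560 553 535 541 547 552 557 564 576]
455 [332 344 332 324 333 345 401 421 435 439 423 432 432 435 427 433 429 432
 433 443 432 436 434 432 433 424 457 536 563 558 565 558 559 562 569 577
 571 577 567 546 542 534 544 543 555]
2354 [0.0549 0.0572 0.0612]
rest 789 0.049045298392520253
now 802 0.05810855614948009
```

View pics/w11c.png

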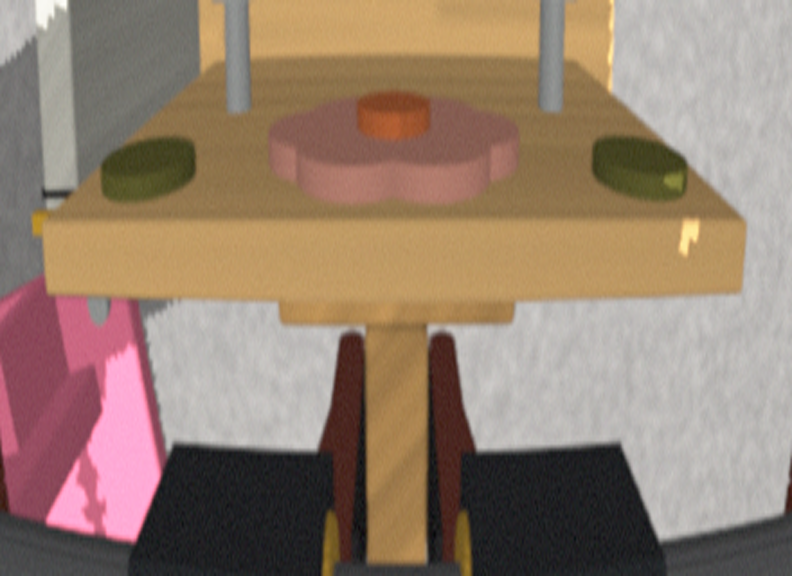

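Travel is 9.1 mm by depth and the push is 9.7 N. The moments suggest pressure slightly to one side, so I'll trim yaw by about +0.12° and pitch by +0.15°, with a hair more push.

>>> send_rows --slide '[[-0.0004,0.0015,0],[0,0,0],[0,0,0],[0,0,0],[0,0,0]]' --turn '[[0.0008,0.0002,0.0007],[0,0,0],[0,0,0],[0,0,0],[0,0,0]]' --hand '[1,1,1,1,1]'

```text
time_s: 12.78
tool_pos: [0.5708, 0.1639, 0.0841]
tcp_rot: [0.433, 0.559, -0.433, 0.559]
force: [0.5, -9.8, 1.4]
gripper_width: 0.0156
```

```bash
cat > chk.py <<'E'
from wr import *
from rig import *
np.set_printoptions(precision=4,suppress=True)
s=read_state();a=np.deg2rad(14.48);n=np.array([-np.sin(a),np.cos(a)]);t=np.array([np.cos(a),np.sin(a)])
F=np.array(s["force"]);M=np.array(s["moment"])
print("Fn",-F[:2]@n,"Ft",F[:2]@t,"s",s["tool_pos"][:2]@n,"t",s["tool_pos"][:2]@t,"M",M,"toff",-(M[2]+.033*F[:2]@t)/(-F[:2]@n), "h",M[:2]@t/(-F[:2]@n))
E
python3 snap.py 12 wrist side; python3 chk.py
```

```text
t 12.775 pos [0.5708 0.1639 0.0841] F [ 0.4987 -9.7518  1.3624] w 0.015603513131377538 xaxis [-0.0004 -0.0004 -1.    ] jaw [ 0.9683  0.2496 -0.0004] 14.454453952231123 j [ 0.0247  0.5413 -0.5285  1.7659  0.3317  0.9245 -0.3916]
Fn 8.730512381091362 Ft -1.0727316305965449 s 0.01602908388229613 t 0.5936004508532575 M [-2.0091 -0.3553  0.0319] toff 0.00040503858749774715 h -0.23299244849556217
```

>>> send_rows --slide '[[0,0,0],[0,0,0]]' --turn '[[0,0,0],[0,0,0]]' --hand '[1,1]'

```text
time_s: 13.12
tool_pos: [0.5708, 0.164, 0.0842]
tcp_rot: [0.433, 0.559, -0.433, 0.559]
force: [1.1, -9.7, 2.3]
gripper_width: 0.016
```

```bash
python3 chk.py
```

```text
Fn 9.662805407562582 Ft -1.3145230231903875 s 0.0160336462630371 t 0.5936461660280812 M [-1.9237 -0.3752  0.0344] toff 0.0009320300165891253 h -0.2024681471429721
```

>>> send_rows --slide '[[0,0,0],[0,0,0]]' --turn '[[0,0,0],[0,0,0]]' --hand '[1,1]'

```text
time_s: 13.38
tool_pos: [0.5708, 0.164, 0.0841]
tcp_rot: [0.433, 0.559, -0.433, 0.559]
force: [1.8, -8.9, 2.1]
gripper_width: 0.016
```

```bash
python3 chk.py; python3 snap.py 13 wrist side; python3 chk.py
python3 - <<'E'
from h import *
import pickle
a=np.deg2rad(14.48);n=np.array([-np.sin(a),np.cos(a)]);t=np.array([np.cos(a),np.sin(a)])
for f in("c0.pkl","c11.pkl","c13.pkl"):
    p=cloud(pickle.load(open(f,"rb"))["side"]).reshape(-1,3);ss=p[:,:2]@n;tt=p[:,:2]@t
    m=(p[:,2]>.132)&(p[:,2]<.15)&(abs(tt-.594)<.075)&(abs(ss-.055)<.02);print(f,m.sum(),np.median(ss[m]))
d=pickle.load(open("c13.pkl","rb"))
cv2.imwrite("pics/w13c.png",cv2.cvtColor(cv2.resize(d["wrist"]["image"][110:250,60:300],None,fx=3.2,fy=3.2,interpolation=cv2.INTER_CUBIC),cv2.COLOR_RGB2BGR))
E
```

```text
Fn 9.110933350271294 Ft -0.4564015484405688 s 0.0160323441752865 t 0.5936261098702075 M [-1.9959 -0.4162  0.0402] toff -0.002758456201381295 h -0.2235324285683588
t 13.375 pos [0.5708 0.164  0.0841] F [ 1.8362 -8.9356  2.0568] w 0.016000708304816164 xaxis [-0.0004 -0.0004 -1.    ] jaw [ 0.9683  0.2496 -0.0004] 14.45675607611647 j [ 0.0247  0.5413 -0.5285  1.7659  0.3317  0.9245 -0.3916]
Fn 9.776561965646165 Ft -2.2511397198439065 s 0.01604425308608085 t 0.5936311242019208 M [-1.9695 -0.3886  0.0267] toff 0.004866590740620701 h -0.20498767189075184
c0.pkl 789 0.049045298392520253
c11.pkl 802 0.05810855614948009
c13.pkl 792 0.0582933556592356
```

View pics/w13c.png

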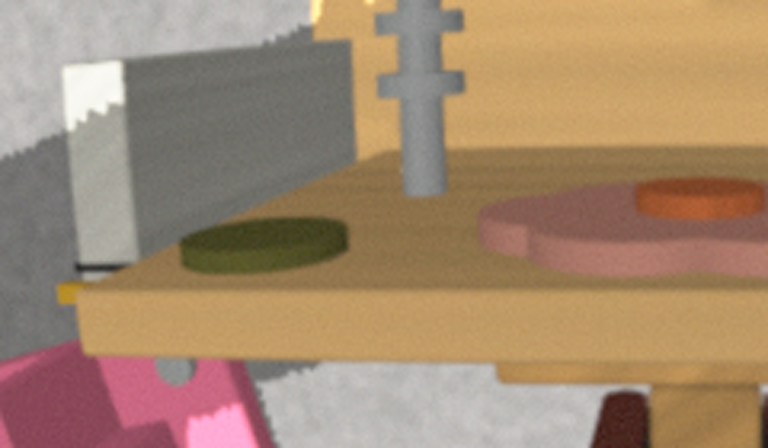

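View pics/side13.png

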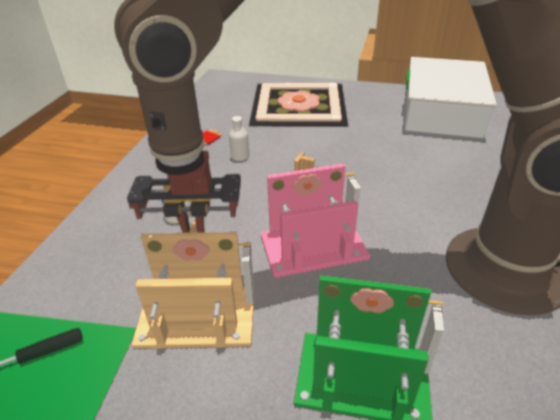

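The pointer at (81,203) in the wrist view sits between the two lines. Travel is about 9.3 mm and the push about 9.5 N, both steady. Handing in.

```bash
python3 -c "
from rig import *
print(hand_in());s=read_state();print(s['time_s'],s['force'],s['gripper_width'])"
```

```text
the job is handed in; nothing more can be done
None
the job is handed in; nothing more can be done
```

I picked up the larger bracket by its rib with a 22 N grip and carried it high to the wooden stand. It was pressing on the panel, still gripped and clear of the table, when I handed in at about 13.4 s.

**Last checks before handing in**
- **Push:** 9.1 to 9.8 N in the last three readings (one earlier reading was 8.7 N).
- **Panel travel:** about 9.3 mm by depth and 9.8 mm from the arm's own position. The pointer is between the 6 and 14 mm lines, well short of the stop.
- **Position:** the bracket's centre is about 84.5 mm up, judged from the grip height, against 85 mm for the mark. Sideways it is within about 1 mm, and its bottom is about 40 mm above the table.
- **Square:** the gripper's yaw is 14.46° against about 14.4° for the panel, and the tool is vertical. After a small yaw and pitch trim, the sideways moment is close to zero.

**Less certain**
- **Flushness:** I inferred it from the force, moment and alignment, because the contact face was hidden from every camera.
- **Vertical pressure:** the moment readings were too noisy to show exactly where the pressure is centred vertically.
- **Panel position:** the top and wrist cameras disagreed by about 3 mm on how far away the panel was. I used the measured contact force instead.

The arm did not go near the small bracket, bottle or jar. The small bracket and bottle look unmoved in the last side view. The jar was mostly hidden behind the arm there, and looked unmoved when the bracket was carried over.

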